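Weigh the forming die on the hand scale

TASK

Take the hand scale from its rest, hook it under the bow of the steel die and draw the die gently up off its locating pin until its underside hangs one to two centimetres above the top of the pin; keep it hanging still right there for two seconds so that the scale can be read. Then carry it over and hang the scale back by its cross bar on the two prongs of the rest, with the die still on the hook, hanging free and still above the bench, and let go. Touch the die only with the hook, do not scrape the die sideways against the pin, do not pull the scale to its end stop, do not drop the die, and leave everything else where it is.

Things in the scene. Friction and masses are not known exactly. Their poses are not given: they have to be found in the camera images.
- scale: Upright hand scale (0.21 kg in all). Origin: middle of the underside of its cross bar, a flat steel bar 100 mm long (scale y), 12 mm thick (x), 10 mm high. Below it an aluminium tube, 24 mm diameter, z -12 to -86 mm. The mouth of its hook looks to scale +x; z up. It starts hanging in the rest, scale x within 0.1 rad of rest x.
- scale_grip (a point): Near the middle of the black grip block that stands on the cross bar: 44 mm (scale y) by 14 mm (x), from 10 to 52 mm above the underside of the bar, this point 34 mm above it. To be pinched across its 14 mm thickness.
- hook_seat (a point): Bottom of the inside of the hook, 130 mm below the cross bar's underside when unstretched. A J of 6 mm round bar in the scale's xz plane: lowest 6 mm below this point, back inside face 9 mm to -x, tip at 14 mm +x, up to 12 mm above; stem on the axis from 36 mm up. A 6 mm bar enters from +x with its centre 16 to 25 mm above this point, then settles 3 mm above it as the hook rises.
- hook (a joint): Stretch of the scale in m, 0 to 0.09 (end stop), growing as the hook is pulled down out of the tube. Spring 90 N/m (about 3 mm from the hook's own weight); the weight on the hook in N is 90 times the stretch less 0.3.
- die: The load: a turned steel ring, outside diameter 68 mm, 20 mm high, bore 24 mm, with a fixed bow (inverted U of 6 mm round bar) over it. Origin: centre of the underside; z up. The top bar of the bow runs along die y, 41 mm clear between the legs, its underside 58 mm above the die's underside. Weight not known, 0.22 to 0.7 kg. die x points roughly away from the robot.
- die_bow (a point): Centre of the top bar of the bow, 61 mm above the underside of the die.
- base: Fixed aluminium plate 110 by 110 by 8 mm on the bench, on which the die lies. Origin: centre of the underside, at bench height.
- pin: Fixed locating pin in the middle of the plate, 18 mm diameter, 20 mm high with a chamfered top, inside the bore of the die (3 mm play all round). Origin: centre of its foot, on the plate (8 mm above the bench); its top is 28 mm above the bench.
- rest: Fixed stand. Origin: on the bench, below where the scale hangs. Two level prongs along rest x, 12 mm wide, at y -31 and +31 mm, tops 296 mm above the bench, from x -46 mm (open end, lips 8 mm high at x -46 to -40) to a cross piece at x 72. Column x 85 to 115, foot plate x 60 to 150, 10 mm high. The scale's cross bar lies across the prongs, its tube between them.
- gasket: Bystander: flat copper ring, 100 mm outside diameter, 6 mm high, on the bench.
- wrench: Bystander: steel wrench lying on the bench.
- mallet: Bystander: wooden mallet lying on the bench, 44 mm high.
- block: Bystander: wooden block 90 by 50 by 35 mm.
- tray: Bystander: fixed cardboard tray 160 by 120 by 50 mm with a collar in it.
- oiler: Bystander: white bottle, 48 mm diameter, 110 mm high.
- coil: Bystander: flat steel ring 80 mm outside diameter, 12 mm high.
Mind the look-alikes: they are no part of the job. Of the things like the scale, leave any that is pink or purple; of the rest the larger one is meant.

How it is judged:
By the outcome, as a careful person would: the job done as asked, in the order asked, and still so for the second after the job is handed in, with the robot touching nothing.
It also fails if it takes over 72 s, if anything falls off the work surface, if the arm or the gripper's body presses on something with over 40 N, if the wrist force passes 120 N, or if a joint passes its speed limit or range.

ROBOT

A 6-joint arm with a two-finger parallel gripper is mounted at the origin on the work surface. World frame = base frame: x ahead of the robot, y to its left, z up, the work surface at z = 0. Lengths are in m, angles in rad, forces in N, time in s.
With the tool pointing down it reaches from about 0.225 to 0.875 m from the base axis. Payload 3.4 kg.
Tool frame: the origin (TCP) lies midway between the tips of the shut fingers; the grasp point (between the pads) lies 19 mm behind it (pinch_z is the distance from the TCP to the grasp point, in m); z points along the fingers, y is the line along which they close (so a half turn about z gives the same grasp; the last joint's range is limited). The gripper opens to 85 mm and grips with 20 to 120 N. Pads are 22 mm wide; open, the fingers measure 114 mm over their backs; the gripper's body (76 mm by 85 mm) begins 54 mm behind the grasp point. The pads swing forward as they close: fully open they stand 13 mm farther back than shut.
Start: joints at [-1.38, 0.276, 1.505, -0, 1.361, -0.121], TCP at [0.176, -0.547, 0.198] pointing down, gripper open.
Joint ranges: [-2.89, 2.89], [-0.75, 2.08], [0.22, 2.7], [-1.18, 4.32], [0.11, 2.71], [-2.7, 2.7]. Speed limits (rad/s): [2.57, 2.57, 3.14, 3.14, 3.14, 3.14].

INTERFACE

Orientations are given as a unit quaternion [w, x, y, z].
In Python, from rig import get_state, get_image, sign_off, pinch_z gives the robot as it stands.
- The arm moves only by the tool send_rows, never from a script. Its argument "steps" is one flat list of numbers, 5 for each row, row after row: the gripper's target within -1 to 1 (fully open at 1, half-way at 0, shut at -1), then the shift along the tool's x, y, z in cm, then the turn about the tool's z in degrees. In form: [gripper, x, y, z, roll, gripper, x, y, z, roll, ...]. A call has 1 to 12 rows; each row shifts and turns the commanded pose from where the row before left it, along the tool's axes as they then stand; what a row does not reach is not made up. A row lasts 1/10 s, in which the tool goes at most 50 mm and 8.59 degrees, less where a joint would pass 70% of its speed; a pose out of reach is approached as far as the arm can. A call is refused whole if a number of a shift passes 5 or a number of a turn 8.59, either way. A call with a gripper value outside its range is refused whole. The fingers move at their own pace and stop on an object; "newtons" is the grip in N (left out, the last holds). Time passes only in rows, so rows that do not move let the fingers close. It gives the time, the measured TCP pose, the force, the opening and the grip force at its end, in the units of the state.
- get_state(): the state, without advancing time (a new reading comes with each control period).
- get_image(name): name is "scene" or "top" or "wrist"; returns a dict with "color" (420x560x3 uint8, red, green, blue), "mtx" (3x3 intrinsics, pixels), "k1" (the pictures are not rectified: a ray, as slopes to the right and down, at radius r is drawn at 1 + k1 r^2 times it, then the intrinsics apply), "T" (4x4, takes a point from camera to world coordinates); the wrist camera has in their place "mount" (4x4, takes a point from camera to tool coordinates, whose origin is the TCP and whose axes are the flange's). Camera axes: x right, y down, z forward; pixel columns grow to the right and rows downward; lengths in m; the calibration is good to about 2 mm. A picture is of the moment at which its call begins: read the wrist's pose just before it. There is no depth.
- sign_off(): hands the job in; it is judged then, once.
The state is a dict: "clock": time; "qpos": joint angles; "qd": joint speeds; "effort": joint torques, N m; "position": TCP position; "ee_rot": TCP orientation; "contact_force": force on the tool from outside, world axes, zero at the start; "moment": the same for the moment, N m; "width": finger opening in m; "gripper_force": force on a finger pad.
Only numpy, scipy, OpenCV 4.12 (cv2) and the standard library are available. Lean on these libraries where they do the work, as an engineer would, in place of code of your own. Each camera call takes 0.05 s, during which the arm holds its last target. There are 200 camera calls.

## Working session

There is one attempt and no reset: what is moved stays moved. The work goes in short steps, Python scripts to look and compute and a tool call to move; the robot and the scene stay as the last step left them, time stands still between calls to the robot, and variables do not carry over. Pictures are saved under pics/ and viewed, at most 14 in all, crops included, and the job is handed in when it is done.

Besides the shell and the picture viewer there is one more tool, called after ">>>" by a JSON object that holds its "method" and its "body". send_rows: Moves the arm, as the interface text tells. Its arguments: {"type":"object","properties":{"steps":{"type":"array"},"newtons":{"type":"number"}},"required":["steps"]}

```bash
mkdir -p pics; ls
python3 - <<'E'
from rig import *
import cv2
s=get_state();print({k:s[k] for k in('clock','position','ee_rot','contact_force','width')},pinch_z)
for n in('scene','top'):
    g=get_image(n);cv2.imwrite(f'pics/{n}0.png',g['color'][:,:,::-1]);print(n,g['mtx'],g['k1'],g['T'])
w=get_image('wrist');print(w['mtx'],w['k1'],w['mount'])
E
```

```text
pics
{'clock': 0.0, 'position': array([ 0.17630082, -0.54667887,  0.19714247]), 'ee_rot': array([-9.09916399e-04,  9.87868205e-01,  1.55291922e-01, -2.56368827e-05]), 'contact_force': array([-0.01270535, -0.61343028, -1.03146596]), 'width': 0.08522099678113638} 0.0187
scene [[396.86111      0.         280.79652597]
 [  0.         396.86111    208.99551878]
 [  0.           0.           1.        ]] -0.0354916369864008 [[ 0.37852744  0.79705501 -0.47055318  1.02134496]
 [ 0.92558528 -0.32759628  0.18966436 -0.21030791]
 [-0.00297855 -0.50733026 -0.86174656  1.11472543]
 [ 0.          0.          0.          1.        ]]
top [[473.52166214   0.         286.51266256]
 [  0.         473.52166214 204.79079696]
 [  0.           0.           1.        ]] 0.03576431257826611 [[ 1.49291715e-02 -9.97317345e-01  7.16605482e-02  4.11422974e-01]
 [-9.99887137e-01 -1.47701104e-02  2.74906224e-03 -1.71967874e-02]
 [-1.68325325e-03 -7.16935016e-02 -9.97425290e-01  1.71991576e+00]
 [ 0.00000000e+00  0.00000000e+00  0.00000000e+00  1.00000000e+00]]
[[312.66054684   0.         276.52193481]
 [  0.         312.66054684 208.28636396]
 [  0.           0.           1.        ]] -0.05795216783299603 [[-4.80078654e-04 -9.66010249e-01 -2.58503325e-01  6.59308187e-02]
 [ 9.99999544e-01 -6.77121137e-04  6.73211934e-04 -3.14344908e-04]
 [-8.25367693e-04 -2.58502884e-01  9.66010133e-01 -1.76650144e-01]
 [ 0.00000000e+00  0.00000000e+00  0.00000000e+00  1.00000000e+00]]
```

View pics/scene0.png

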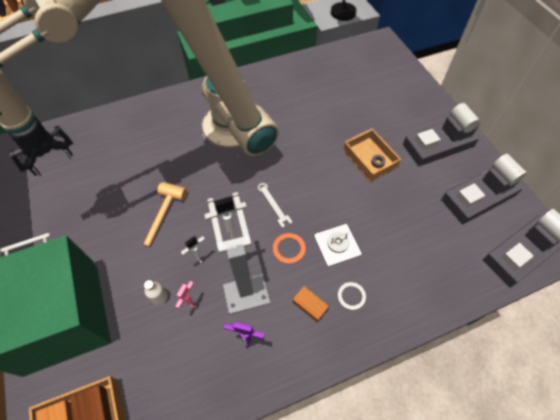

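View pics/top0.png

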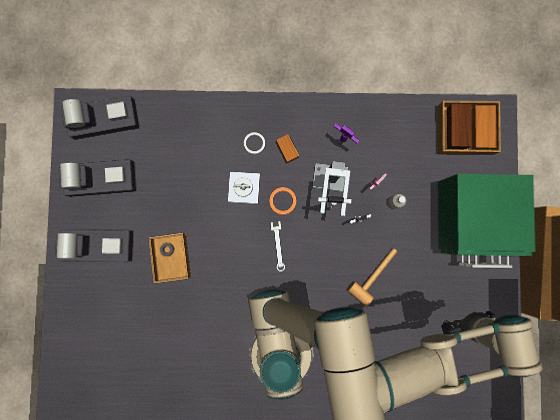

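The scene picture shows the rest with the scale (grip at about 226,205), the die on its white plate (338,243), and look-alikes: small black at (193,243), pink at (185,295), purple at (244,333). In the top picture the rest is at about (330,190) and the die at (242,187). Next I'll take close crops.

```bash
cat > h.py <<'E'
import numpy as np,cv2
from rig import *
def ray(g,uv,T=None):
    uv=np.atleast_2d(np.array(uv,float));m=g['mtx'];k=g['k1']
    d=(uv-[m[0,2],m[1,2]])/[m[0,0],m[1,1]]
    s=d.copy()
    for _ in range(20): s=d/(1+k*(s**2).sum(1,keepdims=True))
    T=g['T'] if T is None else T
    return T[:3,3],np.c_[s,np.ones(len(s))]@T[:3,:3].T
def onplane(g,uv,z,T=None):
    o,d=ray(g,uv,T);return o+d*((z-o[2])/d[:,2:])
def proj(g,P,T=None):
    T=g['T'] if T is None else T
    c=(np.atleast_2d(P)-T[:3,3])@T[:3,:3];s=c[:,:2]/c[:,2:]
    s=s*(1+g['k1']*(s**2).sum(1,keepdims=True));return s*g['mtx'][0,0]+g['mtx'][:2,2]
def tri(g1,a,g2,b):
    o1,d1=ray(g1,a);o2,d2=ray(g2,b);d1=d1[0];d2=d2[0]
    t=np.linalg.lstsq(np.c_[d1,-d2],o2-o1,rcond=None)[0]
    p,q=o1+t[0]*d1,o2+t[1]*d2;return (p+q)/2,np.linalg.norm(p-q)
def R(q):
    from scipy.spatial.transform import Rotation as Q
    return Q.from_quat(np.r_[q[1:],q[0]]).as_matrix()
def wT(g,s):
    T=np.eye(4);T[:3,:3]=R(s['ee_rot']);T[:3,3]=s['position'];return T@g['mount']
E
python3 - <<'E'
import cv2,numpy as np
s=cv2.imread('pics/scene0.png');t=cv2.imread('pics/top0.png')
f=lambda im,x,y,w,h,k:cv2.resize(im[y:y+h,x:x+w],None,fx=k,fy=k,interpolation=cv2.INTER_CUBIC)
a=f(s,185,180,100,145,4);b=f(t,300,150,75,75,4) ;c=f(s,308,218,60,50,5);d=f(t,222,165,45,45,6)
o=np.zeros((600,800,3),np.uint8)
def put(i,x,y):o[y:y+i.shape[0],x:x+i.shape[1]]=i[:600-y,:800-x]
put(a,0,0);put(b,410,0);put(c,410,310);put(d[:270,:],712-182+190,310) if 0 else None
put(f(t,222,165,45,45,5)[:,:225],575,0) if 0 else None
cv2.imwrite('pics/crop1.png',o)
E
```

```text
(no output)
```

View pics/crop1.png

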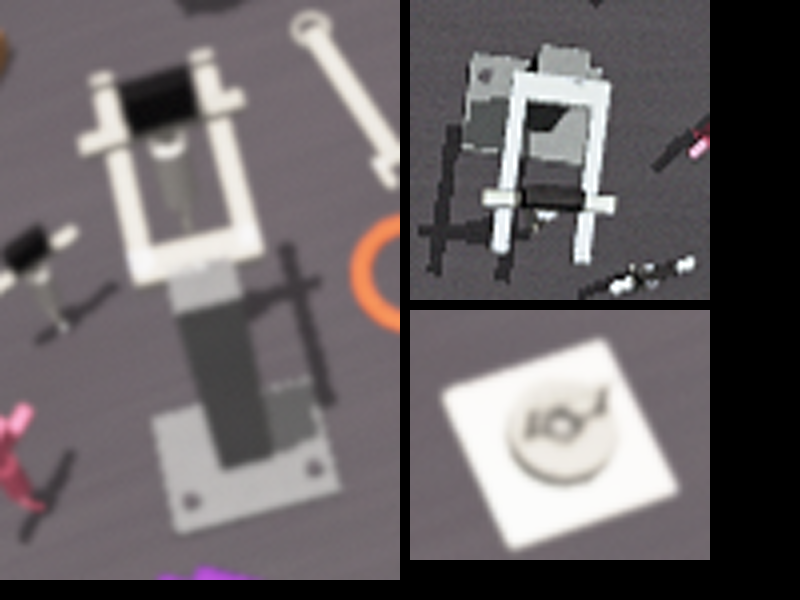

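The rest's open end faces the robot, with the scale near that end. The die's dark bow runs roughly across. Now measuring from the crops.

Run:
```python
from h import *
np.set_printoptions(precision=4,suppress=True)
s=get_image('scene');t=get_image('top')
ct=lambda x,y:[300+(x-410)/4,150+y/4]
cs=lambda x,y:[185+x/4,180+y/4]
print('prong front L,R',onplane(t,[ct(500,252),ct(583,262)],.296))
print('far corners',onplane(t,[ct(514,72),ct(610,75)],.296))
print('bar ends top',onplane(t,[ct(484,198),ct(615,204)],.306))
print('grip mid top',onplane(t,[ct(554,195)],.348))
print('scene far corners',onplane(s,[cs(136,285),cs(263,250)],.296))
print('scene bar ends',onplane(s,[cs(80,145),cs(243,100)],.306), 'grip top',onplane(s,[cs(157,90)],.348))
# plate
for g,n,r in((s,'s',(308,218,60,50)),(t,'t',(222,165,45,45))):
    x,y,w,h=r;c=g['color'][y:y+h,x:x+w].astype(int)
    m=(c.min(2)>180).astype(np.uint8);m=cv2.morphologyEx(m,cv2.MORPH_CLOSE,np.ones((15,15)))
    k=max(cv2.findContours(m,0,2)[0],key=cv2.contourArea)
    b=cv2.boxPoints(cv2.minAreaRect(k))+[x,y];P=onplane(g,b,.008)
    print(n,'plate',b.tolist(),P[:,:2],P.mean(0),np.linalg.norm(np.diff(P,axis=0),axis=1))
```

```text
prong front L,R [[ 0.4906 -0.122   0.296 ]
 [ 0.484  -0.1844  0.296 ]]
far corners [[ 0.6272 -0.1312  0.296 ]
 [ 0.626  -0.2039  0.296 ]]
bar ends top [[ 0.5303 -0.1089  0.306 ]
 [ 0.5272 -0.2068  0.306 ]]
grip mid top [[ 0.5297 -0.1569  0.348 ]]
scene far corners [[ 0.6237 -0.201   0.296 ]
 [ 0.6303 -0.1271  0.296 ]]
scene bar ends [[ 0.5305 -0.2041  0.306 ]
 [ 0.5378 -0.1053  0.306 ]] grip top [[ 0.5381 -0.1536  0.348 ]]
s plate [[306.7132091522217, 234.72918128967285], [345.36754608154297, 212.82506370544434], [368.2867965698242, 253.27081298828125], [329.63246154785156, 275.17493438720703]] [[0.5339 0.0728]
 [0.5093 0.2201]
 [0.6628 0.2202]
 [0.6815 0.0808]] [0.5968 0.1485 0.008 ] [0.1494 0.1535 0.1407]
t plate [[215.40158462524414, 198.0620880126953], [228.25363159179688, 160.9339518547058], [268.78203201293945, 174.9630126953125], [255.92998504638672, 212.09114837646484]] [[0.5551 0.2457]
 [0.6916 0.2023]
 [0.6423 0.0537]
 [0.5063 0.0978]] [0.5988 0.1499 0.008 ] [0.1433 0.1566 0.143 ]
```

>>> {"method": "send_rows", "body": {"steps": [1, 0, 0, -4, -8.5, 1, 0, 0, -4, -8.5, 1, 0, 0, -4, -8.5, 1, 0, 0, -4, -8.5, 1, 0, 0, -4, -8.5, 1, 0, 0, -3, -8.5, 1, 0, 0, 0, -8.5, 1, 0, 0, 0, -8.5, 1, 0, 0, 0, 0, 1, 0, 0, 0, 0]}}

```text
clock: 1.25
position: [0.1764, -0.5472, 0.4277]
ee_rot: [-0.0, 0.733, 0.68, 0.0]
contact_force: [-0.2, -0.3, 0.1]
width: 0.0854
gripper_force: 0.0
```

```bash
cat >> h.py <<'E'
def go(P,heading=None):
    "shift (cm, tool axes) and roll (deg) to reach TCP P, tool-x heading in deg"
    s=get_state();r=R(s['ee_rot']);h=np.degrees(np.arctan2(r[1,0],r[0,0]))
    print('t%.2f'%s['clock'],'pos',s['position'].round(4),'head %.2f'%h,'tilt',r[:2,2].round(4),'F',s['contact_force'].round(2),'w %.4f'%s['width'],'gf',np.round(s['gripper_force'],1))
    if P is not None: print('shift cm',((np.array(P)-s['position'])@r*100).round(2), 'roll',None if heading is None else round(h-heading,2))
E
python3 -c "
from h import *
go([.53,-.156,.43],86)"
```

```text
t1.25 pos [ 0.1764 -0.5472  0.4277] head 85.69 tilt [-0.0001  0.0005] F [-0.21 -0.26  0.06] w 0.0854 gf 0.0
shift cm [41.67 32.32 -0.21] roll -0.31
```

>>> {"method": "send_rows", "body": {"steps": [1, 3.8, 2.95, 0, 0, 1, 3.8, 2.95, 0, 0, 1, 3.8, 2.95, 0, 0, 1, 3.8, 2.95, 0, 0, 1, 3.8, 2.95, 0, 0, 1, 3.8, 2.95, 0, 0, 1, 3.8, 2.95, 0, 0, 1, 3.8, 2.95, 0, 0, 1, 3.8, 2.95, 0, 0, 1, 3.8, 2.95, 0, 0, 1, 3.7, 2.8, 0, 0, 1, 0, 0, 0, 0]}}

```text
clock: 2.45
position: [0.5316, -0.1501, 0.4267]
ee_rot: [-0.001, 0.73, 0.683, 0.001]
contact_force: [0.1, -0.1, -0.0]
width: 0.0853
gripper_force: 0.0
```

```bash
python3 -c "
from h import *
go(None)
w=get_image('wrist');cv2.imwrite('pics/w1.png',w['color'][:,:,::-1])
t=get_image('top');cv2.imwrite('pics/t1.png',t['color'][:,:,::-1])"
```

```text
t2.45 pos [ 0.5316 -0.1501  0.4267] head 86.16 tilt [-0.      0.0032] F [ 0.08 -0.12 -0.04] w 0.0853 gf 0.0
```

View pics/w1.png

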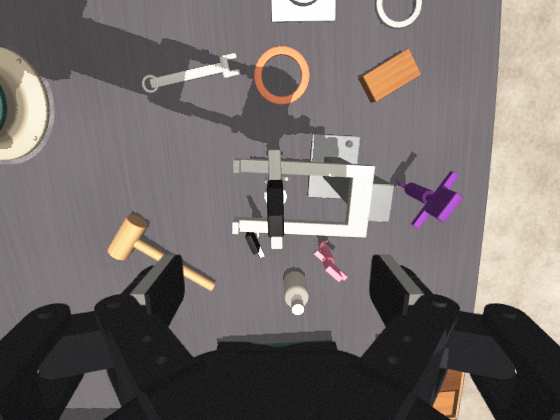

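The wrist picture shows the scale in the rest: grip about (275,197), bar ends (275,152) and (277,247), prongs along rows ~166 and ~228, cross piece at column ~360. I'll measure edges numerically.

Run:
```python
from h import *
np.set_printoptions(precision=4,suppress=True)
s=get_state();w=get_image('wrist');T=wT(w,s)
im=w['color'].astype(int);br=im.min(2)
b=lambda a,thr:(np.where(a>thr)[0].min(),np.where(a>thr)[0].max())
L=[];Rr=[]
for x in list(range(245,262,4))+list(range(290,306,4)):
    u=b(br[155:185,x],105);l=b(br[215:245,x],150)
    L.append((x,155+sum(u)/2));Rr.append((x,215+sum(l)/2))
    print(x,u,l,end='; ')
PL=onplane(w,L,.296,T);PR=onplane(w,Rr,.296,T)
for P in(PL,PR):
    f=np.polyfit(P[:,0],P[:,1],1);print('\nyaw',np.degrees(np.arctan(f[0])),'y at .53',np.polyval(f,.53))
print('row 228',br[228,225:300:1]);print('row166',br[166,225:300])
print('bar top row153',br[153,260:295],'row 245',br[243,260:295])
print('col275',br[140:182,275]);print('col277',br[210:256,277])
print('row 190 red',br[190,258:295],br[205,258:295])
print('row195 far',br[195,335:385])
```

```text
245 (np.int64(0), np.int64(29)) (np.int64(1), np.int64(12)); 249 (np.int64(0), np.int64(29)) (np.int64(1), np.int64(12)); 253 (np.int64(0), np.int64(29)) (np.int64(1), np.int64(12)); 257 (np.int64(0), np.int64(29)) (np.int64(1), np.int64(14)); 261 (np.int64(0), np.int64(29)) (np.int64(2), np.int64(17)); 290 (np.int64(2), np.int64(29)) (np.int64(3), np.int64(14)); 294 (np.int64(0), np.int64(29)) (np.int64(3), np.int64(14)); 298 (np.int64(0), np.int64(29)) (np.int64(3), np.int64(14)); 302 (np.int64(0), np.int64(29)) (np.int64(3), np.int64(14)); 
yaw -4.356811793293646 y at .53 -0.1312036642901775

yaw -6.055621202698253 y at .53 -0.18672023435854251
row 228 [123 121 115 118 120 123 122 119 121 125 225 247 247 250 250 250 121 123
 124 124 121 121 117 114  32  16  15  12  13  16  48 200 206 211 245 157
 142 188 190 189 192 190 223 224 224 222  50  46  64  66  58  63  63  58
  64  62  63  61  61  60  51  38 201 246 246 246 248 249 249 248 248 248
 250 251 251]
row166 [120 126 123 125 123 125 122 122 120 121 133 168 168 168 167 169 171  98
 158 166 165 164 165 168 165 167 165 171 168 167 1
[... 696 characters left out ...]
71  74  72  72  68  66  68  67  65  66  65  63  64  63
  63  64  57  87 181 246 246 246 246 246 245 245 245 244 244 241 216 115
 116 116 118 119 115 115 117 117 113 117]
row 190 red [116 120 121 117 122 124 120 124 220 171 253 234  49  30  33  31  28  31
  35  29  36  38  36  29  32  34  31  25 166 254 254 144 121 118 121 123
 119] [ 70 114 122 120 121 119 120 118 121 122 116 116  45  30  29  33  30  29
  31  31  33  31  30  26  29  33  26  22  48 120 122 122 121 120 119 123
 121]
row195 far [121 104 116 124 135 134 140 143 144 120  69  61  61  62  61  77  82  80
 170 250 249 250 250 249 249 250 250 251 249 247 247 249 250 249 248 248
 248 248 232 200 198 200 198 197 197 198 197 200 196 196]
```

Run:
```python
from h import *
np.set_printoptions(precision=4,suppress=True)
s=get_state();w=get_image('wrist');T=wT(w,s);br=w['color'].astype(int).min(2)
for r0,r1,thr in((155,185,145),(215,245,170)):
    for e in(0,1):
        q=[]
        for x in list(range(245,262,3))+list(range(290,330,4)):
            i=np.where(br[r0:r1,x]>thr)[0];q.append((x,r0+(i.min()-.5 if e==0 else i.max()+.5)))
        P=onplane(w,q,.296,T);f=np.polyfit(P[:,0],P[:,1],1);print('edge yaw %.2f y(.53) %.4f res %.4f'%(np.degrees(np.arctan(f[0])),np.polyval(f,.53),np.abs(P[:,1]-np.polyval(f,P[:,0])).max()))
print('lips outer/inner',onplane(w,[(235.2-.3,228),(240.6,228),(235.5-.2,166),(241.6,166)],.304,T))
B=onplane(w,[(276.4,145),(279.3,244.6)],.306,T);print('bar ends',B,np.linalg.norm(B[0]-B[1]),B.mean(0))
print('grip top',onplane(w,[(277.9,190),(277.9,205)],.348,T))
print('cross piece inner/outer',onplane(w,[(352.8,195),(373,195)],.296,T))
```

```text
edge yaw -6.45 y(.53) -0.1182 res 0.0005
edge yaw -15.23 y(.53) -0.1327 res 0.0082
edge yaw -6.70 y(.53) -0.1802 res 0.0006
edge yaw -5.56 y(.53) -0.1937 res 0.0061
lips outer/inner [[ 0.484  -0.1872  0.304 ]
 [ 0.4898 -0.1876  0.304 ]
 [ 0.4911 -0.1247  0.304 ]
 [ 0.4972 -0.1252  0.304 ]]
bar ends [[ 0.532  -0.1077  0.306 ]
 [ 0.5276 -0.2076  0.306 ]] 0.0999343989754638 [ 0.5298 -0.1576  0.306 ]
grip top [[ 0.5308 -0.1421  0.348 ]
 [ 0.5299 -0.1551  0.348 ]]
cross piece inner/outer [[ 0.6055 -0.1635  0.296 ]
 [ 0.626  -0.165   0.296 ]]
```

```bash
python3 -c "
from h import *
go([.5300,-.1572,.313],87.5)"
```

```text
t2.65 pos [ 0.528  -0.1554  0.4279] head 85.75 tilt [-0.0008 -0.0006] F [-1.31 -0.15 -0.34] w 0.0853 gf 0.0
shift cm [-0.16  0.22 11.49] roll -1.75
```

```bash
cat > m.py <<'E'
from h import *
np.set_printoptions(precision=4,suppress=True)
for _ in range(3):
    s=get_state();w=get_image('wrist')
T=wT(w,s);br=w['color'].astype(int).min(2)
print(s['position'],s['qd'].round(3))
for r0,r1,thr,off in((150,190,145,0),(210,245,170,0)):
        q=[]
        for x in list(range(245,262,3))+list(range(290,330,4)):
            i=np.where(br[r0:r1,x]>thr)[0];q.append((x,r0+i.min()-.5))
        P=onplane(w,q,.296,T);f=np.polyfit(P[:,0],P[:,1],1);print('edge yaw %.2f y(.53) %.4f res %.4f'%(np.degrees(np.arctan(f[0])),np.polyval(f,.53),np.abs(P[:,1]-np.polyval(f,P[:,0])).max()))
print('grip',[np.where(br[r,262:300]<45)[0][[0,-1]]+262 for r in (188,195,202)])
print('bar',[np.where(br[r,262:300]>t)[0][[0,-1]]+262 for r,t in ((149,140),(151,140),(238,180),(241,180))])
print('barcols',np.where(br[130:160,276]>110)[0][0]+130,np.where(br[225:262,279]>180)[0][-1]+225)
for r in(166,228):print(br[r,228:250])
E
python3 m.py
```

```text
[ 0.5278 -0.1558  0.4282] [-0.006 -0.004 -0.001  0.003 -0.002 -0.002]
edge yaw -6.04 y(.53) -0.1179 res 0.0054
edge yaw -6.67 y(.53) -0.1802 res 0.0005
grip [array([271, 286]), array([272, 286]), array([272, 287])]
bar [array([272, 283]), array([272, 283]), array([275, 285]), array([275, 285])]
barcols 143 241
[122 121 125 122 122 118 120 123 131 134 130 140 141 143 144 125 123 122
 121 121 120 122]
[117 118 120 129 122 117 123 125 124 122 119 122 119 123 119 123 124 121
 119 120 109  32]
```

Run:
```python
from h import *
s=get_state();w=get_image('wrist');T=wT(w,s)
B=onplane(w,[(277.8,143),(280.2,241.5)],.306,T);print(B,np.linalg.norm(B[0]-B[1]),B.mean(0));print(onplane(w,[(279.3,195)],.348,T))
go([*B.mean(0)[:2],.313],87.5)
```

```text
[[ 0.53329138 -0.10707454  0.306     ]
 [ 0.52840965 -0.20556956  0.306     ]] 0.09861592669315107 [ 0.53085052 -0.15632205  0.306     ]
[[ 0.53135527 -0.1477026   0.348     ]]
t2.85 pos [ 0.5279 -0.1558  0.4283] head 85.72 tilt [ 0.0002 -0.0004] F [ 0.2  -0.56  0.29] w 0.0857 gf 0.0
shift cm [-0.03  0.3  11.53] roll -1.78
```

>>> {"method": "send_rows", "body": {"steps": [1, 0, 0.3, 2, -1.5, 1, 0, 0, 2, 0, 1, 0, 0, 2, 0, 1, 0, 0, 2, 0, 1, 0, 0, 2, 0, 1, 0, 0, 1.5, 0, 1, 0, 0, 0, 0, 1, 0, 0, 0, 0, 1, 0, 0, 0, 0]}}

```text
clock: 3.75
position: [0.532, -0.1555, 0.3143]
ee_rot: [0.001, 0.723, 0.69, 0.0]
contact_force: [-0.2, -0.4, 0.3]
width: 0.0852
gripper_force: 0.0
```

Run:
```python
from h import *
go([.531,-.1565,.313],87.2)
w=get_image('wrist');cv2.imwrite('pics/w2.png',w['color'][:,:,::-1])
```

```text
t3.75 pos [ 0.532  -0.1555  0.3143] head 87.32 tilt [ 0.0021 -0.001 ] F [-0.17 -0.4   0.25] w 0.0852 gf 0.0
shift cm [-0.11 -0.1   0.13] roll 0.12
```

View pics/w2.png

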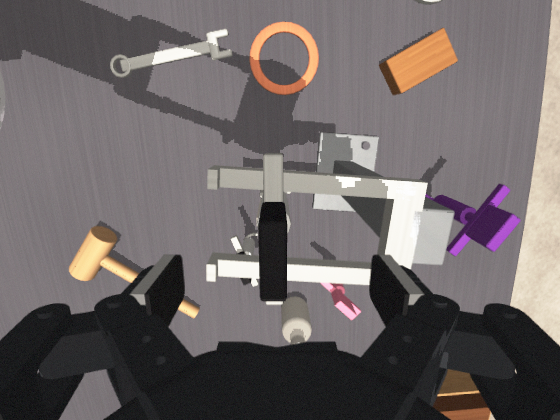

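The grip block (260–287, 203–298) stands centred between the pads. Closing.

>>> {"method": "send_rows", "body": {"steps": [-1, 0, 0, 0, 0, -1, 0, 0, 0, 0, -1, 0, 0, 0, 0, -1, 0, 0, 0, 0, -1, 0, 0, 0, 0, -1, 0, 0, 0, 0, -1, 0, 0, 0, 0, -1, 0, 0, 0, 0], "newtons": 70}}

```text
clock: 4.6
position: [0.5316, -0.1549, 0.3133]
ee_rot: [0.0, 0.723, 0.691, 0.0]
contact_force: [-0.9, 0.6, 3.1]
width: 0.0096
gripper_force: 68.6
```

>>> {"method": "send_rows", "body": {"steps": [-1, 0, 0, -0.4, 0, -1, 0, 0, -0.5, 0, -1, 0, 0, -0.5, 0, -1, 0, 0, -0.4, 0, -1, 0, 0, 0, 0, -1, 0, 0, 0, 0]}}

```text
clock: 5.2
position: [0.5317, -0.1549, 0.331]
ee_rot: [0.0, 0.723, 0.691, -0.0]
contact_force: [0.8, 0.5, -2.1]
width: 0.0093
gripper_force: 68.4
```

Run:
```python
from h import *
go(None)
s=get_image('scene')['color'];w=get_image('wrist')['color']
o=np.zeros((600,800,3),np.uint8)
a=cv2.resize(s[150:300,175:295],None,fx=4,fy=4,interpolation=2);o[:600,:480]=a
b=w[130:420,120:440];o[:290,480:]=b
cv2.imwrite('pics/c3.png',o[:,:,::-1])
```

```text
t5.20 pos [ 0.5317 -0.1549  0.331 ] head 87.36 tilt [ 0.0001 -0.0001] F [ 0.78  0.47 -2.1 ] w 0.0093 gf 68.4
```

View pics/c3.png

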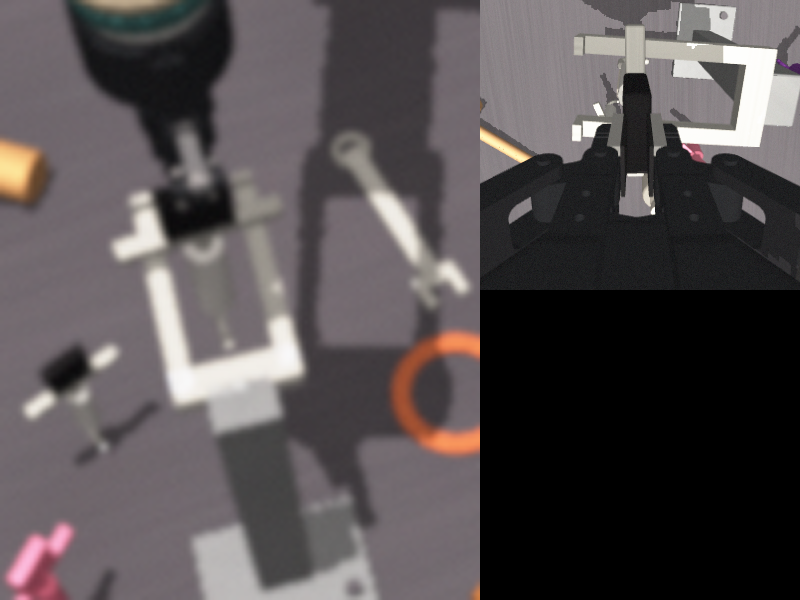

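The scale is off the prongs (2.1 N carried). In the scene half, its bar is across above the prongs and its hook hangs between them. Lifting out straight up, then going towards the die.

>>> {"method": "send_rows", "body": {"steps": [-1, 0, 0, -2, 0, -1, 0, 0, -3, 0, -1, 0, 0, -3, 0, -1, 0, 0, -3, 0, -1, 0, 0, -3, 0, -1, 0, 0, -2, 0, -1, 0, 0, 0, 0, -1, 0, 0, 0, 0]}}

```text
clock: 6.1
position: [0.5317, -0.1549, 0.4903]
ee_rot: [-0.0, 0.723, 0.691, -0.0]
contact_force: [0.1, -0.1, -2.7]
width: 0.0094
gripper_force: 68.6
```

Run:
```python
from h import *
go([.51,.08,.27])
```

```text
t6.10 pos [ 0.5317 -0.1549  0.4903] head 87.37 tilt [-0.0005  0.0002] F [ 0.09 -0.09 -2.67] w 0.0094 gf 68.6
shift cm [23.36 -3.23 22.03] roll None
```

>>> {"method": "send_rows", "body": {"steps": [-1, 2, -0.3, 0, 0, -1, 3, -0.4, 0, 0, -1, 3, -0.4, 0, 0, -1, 3, -0.4, 0, 0, -1, 3, -0.4, 0, 0, -1, 3, -0.4, 2, 0, -1, 3, -0.4, 3, 0, -1, 2, -0.3, 4, 0, -1, 1.4, -0.2, 4, 0, -1, 0, 0, 4, 0, -1, 0, 0, 3, 0, -1, 0, 0, 2, 0]}}

```text
clock: 7.3
position: [0.5071, 0.0805, 0.2661]
ee_rot: [-0.003, 0.723, 0.691, -0.003]
contact_force: [0.8, -0.8, -2.3]
width: 0.009
gripper_force: 68.6
```

>>> {"method": "send_rows", "body": {"steps": [-1, 0, 0, 0, 0, -1, 0, 0, 0, 0, -1, 0, 0, 0, 0, -1, 0, 0, 0, 0]}}

```text
clock: 7.7
position: [0.5112, 0.0803, 0.2723]
ee_rot: [0.001, 0.723, 0.691, 0.001]
contact_force: [-0.4, 0.9, -1.8]
width: 0.0094
gripper_force: 68.7
```

Run:
```python
from h import *
go(None)
w=get_image('wrist');c=w['color'];cv2.imwrite('pics/w4full.png',c[:,:,::-1])
T=wT(w,get_state());p=proj(w,[.598,.15,.03],T)[0].astype(int);print(p)
x0,y0=max(p[0]-130,0),max(p[1]-75,0);print(x0,y0)
a=c[y0:y0+190,x0:x0+260];cv2.imwrite('pics/w4.png',cv2.resize(a,None,fx=3,fy=3,interpolation=cv2.INTER_CUBIC)[:,:,::-1])
```

```text
t7.70 pos [0.5112 0.0803 0.2723] head 87.36 tilt [ 0.0027 -0.    ] F [-0.44  0.94 -1.84] w 0.0094 gf 68.7
[340 118]
210 43
```

View pics/w4.png

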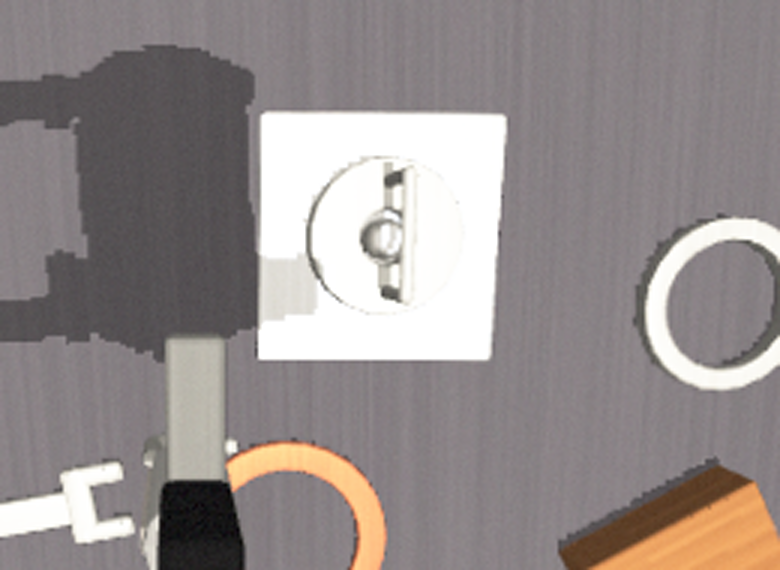

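The crop shows the white plate, with the die ring centred near (386,236), the pin in the bore at (384,238), and the bow's top bar from (411,168) to (406,302). The bar runs nearly along world y. Fitting these now.

Run:
```python
from h import *
np.set_printoptions(precision=4,suppress=True)
s=get_state();w=get_image('wrist');s2=get_state();T=wT(w,s);print(s['position'],s2['position'])
f=lambda *p:[(210+(x+.5)/3-.5,43+(y+.5)/3-.5) for x,y in p]
B=onplane(w,f((411,167),(406,303)),.0695,T);print('bow',B,np.linalg.norm(B[0]-B[1]),B.mean(0),'die x yaw',np.degrees(np.arctan2(*(B[0]-B[1])[1::-1]))-90)
im=w['color'];g=im.astype(int).min(2)
# plate corners
m=(g>180).astype(np.uint8);m[:, :295]=0;m[:70]=0;m[170:]=0;m[:,385:]=0
m=cv2.morphologyEx(m,cv2.MORPH_CLOSE,np.ones((9,9)))
P=onplane(w,f((261,112),(506,114),(491,360),(259,360)),.008,T);print('plate',P[:,:2],P.mean(0),np.linalg.norm(P-np.roll(P,1,0),axis=1))
print('pin top centre',onplane(w,f((384,238)),.028,T),'die bottom circle ',onplane(w,f((386,236)),.028,T))
print('circle extents',onplane(w,f((307,236),(465,236),(386,156),(386,315)),.028,T))
go(None)
```

```text
[0.5111 0.0803 0.2722] [0.511  0.0803 0.272 ]
bow [[0.5978 0.1723 0.0695]
 [0.596  0.1204 0.0695]] 0.051911442345396686 [0.5969 0.1463 0.0695] die x yaw -1.9753491958761202
plate [[0.5448 0.2027]
 [0.654  0.1978]
 [0.6498 0.0881]
 [0.5403 0.0929]] [0.5972 0.1454 0.008 ] [0.1099 0.1093 0.1097 0.1096]
pin top centre [[0.5953 0.146  0.028 ]] die bottom circle  [[0.5961 0.1468 0.028 ]]
circle extents [[0.5617 0.1482 0.028 ]
 [0.6308 0.1454 0.028 ]
 [0.5962 0.1801 0.028 ]
 [0.5961 0.1127 0.028 ]]
t7.80 pos [0.511  0.0803 0.272 ] head 87.36 tilt [ 0.002 -0.   ] F [-0.57  0.21 -1.66] w 0.0092 gf 68.7
```

Run:
```python
from h import *
np.set_printoptions(precision=4,suppress=True)
s=get_state();w=get_image('wrist');T=wT(w,s);g=w['color'].astype(int).min(2)
z=s['position'][2]-.0173
print(g[150:162,274],g[160,255:295],g[190,255:300])
f=lambda *p:[(210+(x+.5)/3-.5,43+(y+.5)/3-.5) for x,y in p]
r=R(s['ee_rot'])
for n,uv,zz in(('bar end',f((196,335)),z+.010),('grip top near end L',f((199,480)),z+.052)):
    P=onplane(w,uv,zz,T);print(n,P,(P-s['position'])@r)
# hook seat expected pixels
P=s['position']+r@np.array([0,0,.150]);print('seat px',proj(w,P,T), 'bar ends',proj(w,s['position']+r@np.array([.05,0,.0073]),T))
```

```text
[ 80  79  76  82  97 113 158 163 175 172 175 172] [123  91  90  89 124 127  83  86  80  77 139 155 177 176 175 170 174 173
 172 175 172 177 177 176 175 176 178 172 159 143 114 126 128 126 128 132
 126 127 127 131] [125 125 128 106 104 102 103 100 115 138 128 151 171 175 171 170 171 172
 170 170 169 172 172 171 171 175 175 171 157 142 179 228 222 207 122 123
 129 125 124 117 116 116 114 115  81]
bar end [[0.5129 0.1292 0.2647]] [[ 0.049  -0.0003  0.0073]]
grip top near end L [[0.5126 0.1106 0.3067]] [[ 0.0304  0.0003 -0.0347]]
seat px [[276.0052 188.4346]] bar ends [[275.5089 152.5554]]
```

```bash
python3 -c "
from h import *
go([.540,.1473,.199],88)"
```

```text
t7.85 pos [0.5108 0.0803 0.2718] head 87.36 tilt [ 0.0017 -0.0001] F [ 0.94 -0.7  -1.79] w 0.0091 gf 68.7
shift cm [6.83 2.59 7.28] roll -0.64
```

>>> {"method": "send_rows", "body": {"steps": [-1, 1.5, 0.5, 0, -0.6, -1, 2, 0.8, 0, 0, -1, 2, 0.8, 0, 0, -1, 1.33, 0.5, 1, 0, -1, 0, 0, 1.5, 0, -1, 0, 0, 2, 0, -1, 0, 0, 1.5, 0, -1, 0, 0, 1.25, 0, -1, 0, 0, 0, 0, -1, 0, 0, 0, 0, -1, 0, 0, 0, 0, -1, 0, 0, 0, 0]}}

```text
clock: 9.05
position: [0.5396, 0.1477, 0.1994]
ee_rot: [0.001, 0.72, 0.694, 0.001]
contact_force: [-0.1, -0.4, -2.1]
width: 0.0092
gripper_force: 68.7
```

Run:
```python
from h import *
np.set_printoptions(precision=4,suppress=True)
s=get_state();w=get_image('wrist');sc=get_image('scene');tp=get_image('top')
go([.5965,.1473,.199],88)
r=R(s['ee_rot']);P=s['position']+r@np.array([-.001,0,.150])
print('seat',P,'scene px',proj(sc,P),'top',proj(tp,P),'bow scene',proj(sc,[.5967,.1463,.069]))
o=np.zeros((600,800,3),np.uint8)
c=sc['color'][195:295,280:360];o[:500,:400]=cv2.resize(c,(400,500),interpolation=2)
c=w['color'][90:390,180:380];o[:600,400:]=cv2.resize(c,(400,600),interpolation=2)
cv2.imwrite('pics/c5.png',o[:,:,::-1])
```

```text
t9.20 pos [0.5393 0.1476 0.1991] head 87.96 tilt [0.0012 0.0001] F [ 0.13  0.53 -1.58] w 0.0089 gf 68.7
shift cm [0.18 5.72 0.01] roll -0.04
seat [0.5399 0.1467 0.0494] scene px [[330.3268 222.0048]] top [[241.5265 201.7386]] bow scene [[339.3058 234.5235]]
```

View pics/c5.png

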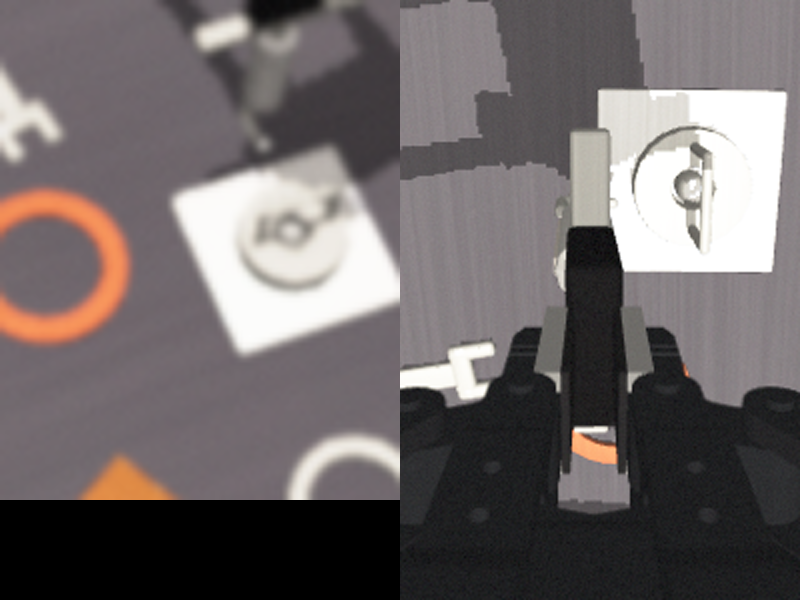

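The scene half shows the hook end at about pixel (332.6,224) and the die beside it. The wrist half shows the bar, the die ring and the bow ahead. I'll check that the scale hangs straight, numerically.

Run:
```python
from h import *
np.set_printoptions(precision=1,suppress=True)
s=get_state();w=get_image('wrist');sc=get_image('scene');T=wT(w,s)
r=R(s['ee_rot']);t=s['position']
# scale axes in tool: x=+tool y, y=+tool x, z=-tool z ; origin at tool z .0173
S=lambda x,y,z:t+r@np.array([y-.001,x,.0173-z])
pts={'tube top':(0,0,-.012),'tube bot':(0,0,-.086),'tubeL':(-.012,0,-.086),'tubeR':(.012,0,-.086),'lowest':(0,0,-.139),'tip':(.014,0,-.121),'back':(-.015,0,-.130),'tipR':(.017,0,-.125),'tubetopL':(-.012,0,-.012),'tubetopR':(.012,0,-.012)}
for k,v in pts.items():
    a=proj(sc,S(*v))[0];b=proj(w,S(*v),T)[0]
    print(k,'scene crop',(a-[280,195])*5,'wrist crop',(b-[180,90])*2+[400,0])
```

```text
tube top scene crop [273.4  31.1] wrist crop [591.4 268.7]
tube bot scene crop [259.2  96.8] wrist crop [591.8 219. ]
tubeL scene crop [251.   80.4] wrist crop [565.8 219.1]
tubeR scene crop [267.5 113.4] wrist crop [617.9 219. ]
lowest scene crop [250.  139.7] wrist crop [592.  196.4]
tip scene crop [262.4 144.5] wrist crop [619.2 203.3]
back scene crop [241.6 112.5] wrist crop [563.6 199.7]
tipR scene crop [263.7 151.8] wrist crop [624.6 201.7]
tubetopL scene crop [264.7  14.1] wrist crop [556.7 268.7]
tubetopR scene crop [282.2  48.3] wrist crop [626.1 268.7]
```

The prediction matches the picture to about a millimetre (tip seen at (263,145), expected (262,144)). Sliding the hook under the bow.

>>> {"method": "send_rows", "body": {"steps": [-1, 0.03, 0.7, 0, 0, -1, 0.03, 0.9, 0, 0, -1, 0.03, 0.9, 0, 0, -1, 0.03, 0.9, 0, 0, -1, 0.03, 0.9, 0, 0, -1, 0.03, 0.8, 0, 0, -1, 0, 0.62, 0, 0, -1, 0, 0, 0, 0, -1, 0, 0, 0, 0, -1, 0, 0, 0, 0, -1, 0, 0, 0, 0]}}

```text
clock: 10.4
position: [0.5958, 0.1474, 0.1986]
ee_rot: [-0.0, 0.72, 0.694, -0.0]
contact_force: [-0.1, 0.2, -1.3]
width: 0.0095
gripper_force: 68.7
```

```bash
python3 -c "
from h import *
go([.5965,.1473,.199],88)"
```

```text
t10.40 pos [0.5958 0.1474 0.1986] head 87.97 tilt [-0.0001 -0.0001] F [-0.08  0.16 -1.34] w 0.0095 gf 68.7
shift cm [-0.01  0.07 -0.04] roll -0.03
```

>>> {"method": "send_rows", "body": {"steps": [-1, 0, 0.05, -0.4, 0, -1, 0, 0, -0.4, 0, -1, 0, 0, -0.4, 0, -1, 0, 0, -0.4, 0, -1, 0, 0, -0.4, 0, -1, 0, 0, -0.4, 0, -1, 0, 0, -0.2, 0, -1, 0, 0, 0, 0, -1, 0, 0, 0, 0, -1, 0, 0, 0, 0, -1, 0, 0, 0, 0]}}

```text
clock: 11.5
position: [0.5966, 0.1473, 0.2242]
ee_rot: [-0.0, 0.72, 0.694, -0.0]
contact_force: [0.5, 0.4, -3.6]
width: 0.0095
gripper_force: 68.5
```

```bash
python3 -c "
from h import *
go([.5965,.1473,.199],88)
for i in range(6):
    get_image('top');print(get_state()['contact_force'].round(2))"
```

```text
t11.50 pos [0.5966 0.1473 0.2242] head 87.96 tilt [-0.0005 -0.0002] F [ 0.51  0.38 -3.59] w 0.0095 gf 68.5
shift cm [-0.   -0.01  2.52] roll -0.04
[ 0.33  0.56 -3.37]
[ 0.17 -0.47 -3.02]
[-0.08  0.02 -2.27]
[-0.15  0.86 -3.56]
[-0.02  0.99 -2.23]
[-0.94 -0.41 -2.48]
```

>>> {"method": "send_rows", "body": {"steps": [-1, 0, 0, -0.2, 0, -1, 0, 0, -0.3, 0, -1, 0, 0, -0.3, 0, -1, 0, 0, -0.3, 0, -1, 0, 0, -0.3, 0, -1, 0, 0, -0.2, 0, -1, 0, 0, 0, 0, -1, 0, 0, 0, 0, -1, 0, 0, 0, 0]}}

```text
clock: 12.7
position: [0.5966, 0.1473, 0.2402]
ee_rot: [-0.0, 0.72, 0.694, -0.0]
contact_force: [0.7, 0.9, -4.3]
width: 0.0092
gripper_force: 68.4
```

```bash
cat >> h.py <<'E'
def fm(n=8):
    F=[]
    for i in range(n): get_image('top');F.append(get_state()['contact_force'])
    F=np.array(F);z=get_state()['position'][2];m=-F[:,2].mean()
    print('Fmean',F.mean(0).round(2),'sem',(F.std(0)/n**.5).round(2),'TCP',get_state()['position'].round(4),'stretch beyond own %.1f mm'%((m-2.1)/.09),'bow z %.4f'%(z-.147-(m-2.1)/90))
E
python3 -c "
from h import *
fm()"
```

```text
Fmean [ 0.41  0.05 -4.38] sem [0.09 0.19 0.1 ] TCP [0.5967 0.1474 0.2404] stretch beyond own 25.4 mm bow z 0.0681
```

>>> {"method": "send_rows", "body": {"steps": [-1, 0, 0, -0.1, 0, -1, 0, 0, -0.2, 0, -1, 0, 0, -0.2, 0, -1, 0, 0, -0.2, 0, -1, 0, 0, -0.2, 0, -1, 0, 0, -0.1, 0, -1, 0, 0, 0, 0, -1, 0, 0, 0, 0, -1, 0, 0, 0, 0]}}

```text
clock: 14.0
position: [0.5966, 0.1473, 0.2503]
ee_rot: [-0.0, 0.72, 0.694, -0.0]
contact_force: [0.6, 0.3, -5.0]
width: 0.0095
gripper_force: 68.4
```

```bash
python3 -c "
from h import *
fm()"
```

```text
Fmean [ 0.18 -0.37 -5.16] sem [0.18 0.08 0.17] TCP [0.5967 0.1474 0.2505] stretch beyond own 34.0 mm bow z 0.0695
```

>>> {"method": "send_rows", "body": {"steps": [-1, 0, 0, -0.1, 0, -1, 0, 0, -0.2, 0, -1, 0, 0, -0.2, 0, -1, 0, 0, -0.2, 0, -1, 0, 0, -0.2, 0, -1, 0, 0, -0.1, 0, -1, 0, 0, 0, 0, -1, 0, 0, 0, 0, -1, 0, 0, 0, 0]}}

```text
clock: 15.3
position: [0.5967, 0.1473, 0.2603]
ee_rot: [-0.0, 0.72, 0.694, -0.0]
contact_force: [-0.0, -0.1, -6.1]
width: 0.0092
gripper_force: 68.4
```

```bash
python3 -c "
from h import *
fm(10)"
```

```text
Fmean [ 0.03  0.03 -6.02] sem [0.08 0.16 0.2 ] TCP [0.5967 0.1473 0.2605] stretch beyond own 43.6 mm bow z 0.0699
```

>>> {"method": "send_rows", "body": {"steps": [-1, 0, 0, -0.1, 0, -1, 0, 0, -0.2, 0, -1, 0, 0, -0.2, 0, -1, 0, 0, -0.2, 0, -1, 0, 0, -0.2, 0, -1, 0, 0, -0.1, 0, -1, 0, 0, 0, 0, -1, 0, 0, 0, 0, -1, 0, 0, 0, 0]}}

```text
clock: 16.7
position: [0.5966, 0.1473, 0.2704]
ee_rot: [-0.0, 0.72, 0.694, -0.0]
contact_force: [-0.0, -0.6, -7.5]
width: 0.0091
gripper_force: 68.4
```

```bash
python3 -c "
from h import *
fm(10)"
```

```text
Fmean [ 0.15  0.08 -7.12] sem [0.17 0.15 0.13] TCP [0.5967 0.1474 0.2705] stretch beyond own 55.8 mm bow z 0.0677
```

>>> {"method": "send_rows", "body": {"steps": [-1, 0, 0, -0.1, 0, -1, 0, 0, -0.2, 0, -1, 0, 0, -0.2, 0, -1, 0, 0, -0.2, 0, -1, 0, 0, -0.2, 0, -1, 0, 0, -0.1, 0, -1, 0, 0, 0, 0, -1, 0, 0, 0, 0, -1, 0, 0, 0, 0]}}

```text
clock: 18.1
position: [0.5967, 0.1473, 0.2803]
ee_rot: [-0.0, 0.72, 0.694, -0.0]
contact_force: [-0.3, -0.7, -7.7]
width: 0.0091
gripper_force: 68.3
```

```bash
python3 -c "
from h import *
fm(14)
w=get_image('wrist');cv2.imwrite('pics/w6.png',w['color'][:,:,::-1])"
```

```text
Fmean [ 0.09 -0.18 -8.11] sem [0.18 0.12 0.13] TCP [0.5967 0.1473 0.2805] stretch beyond own 66.8 mm bow z 0.0667
```

>>> {"method": "send_rows", "body": {"steps": [-1, 0, 0, -0.1, 0, -1, 0, 0, -0.2, 0, -1, 0, 0, -0.2, 0, -1, 0, 0, -0.2, 0, -1, 0, 0, -0.1, 0, -1, 0, 0, 0, 0, -1, 0, 0, 0, 0, -1, 0, 0, 0, 0]}}

```text
clock: 19.65
position: [0.5966, 0.1473, 0.2883]
ee_rot: [-0.0, 0.72, 0.694, -0.0]
contact_force: [-0.5, 0.3, -7.2]
width: 0.0092
gripper_force: 68.3
```

```bash
python3 -c "
from h import *
fm(14)
w=get_image('wrist');cv2.imwrite('pics/w7.png',w['color'][:,:,::-1])"
```

```text
Fmean [ 0.24 -0.09 -8.6 ] sem [0.12 0.14 0.11] TCP [0.5967 0.1474 0.2885] stretch beyond own 72.3 mm bow z 0.0692
```

>>> {"method": "send_rows", "body": {"steps": [-1, 0, 0, -0.1, 0, -1, 0, 0, -0.1, 0, -1, 0, 0, -0.1, 0, -1, 0, 0, -0.1, 0, -1, 0, 0, -0.1, 0, -1, 0, 0, -0.2, 0, -1, 0, 0, -0.2, 0, -1, 0, 0, -0.2, 0, -1, 0, 0, -0.2, 0, -1, 0, 0, -0.2, 0, -1, 0, 0, -0.2, 0, -1, 0, 0, -0.2, 0]}}

```text
clock: 21.6
position: [0.5967, 0.1473, 0.3076]
ee_rot: [0.0, 0.72, 0.694, -0.0]
contact_force: [-0.1, -0.1, -8.7]
width: 0.0093
gripper_force: 68.3
```

>>> {"method": "send_rows", "body": {"steps": [-1, 0, 0, -0.2, 0, -1, 0, 0, -0.2, 0, -1, 0, 0, -0.2, 0, -1, 0, 0, -0.2, 0, -1, 0, 0, -0.2, 0, -1, 0, 0, -0.2, 0, -1, 0, 0, -0.2, 0, -1, 0, 0, -0.2, 0, -1, 0, 0, -0.1, 0, -1, 0, 0, 0, 0, -1, 0, 0, 0, 0, -1, 0, 0, 0, 0]}}

```text
clock: 22.8
position: [0.5967, 0.1473, 0.3243]
ee_rot: [-0.0, 0.72, 0.694, -0.0]
contact_force: [0.2, -0.3, -8.5]
width: 0.0095
gripper_force: 68.3
```

```bash
python3 -c "
from h import *
fm(8)
w=get_image('wrist');s=get_image('scene')
cv2.imwrite('pics/w8f.png',w['color'][:,:,::-1]);cv2.imwrite('pics/s8f.png',s['color'][:,:,::-1])
o=np.zeros((600,800,3),np.uint8)
o[:480,:400]=cv2.resize(s['color'][190:286,300:380],(400,480),interpolation=2)
o[:,400:]=cv2.resize(w['color'][80:380,180:380],(400,600),interpolation=2)
cv2.imwrite('pics/c8.png',o[:,:,::-1])"
```

```text
Fmean [ 0.04 -0.04 -8.65] sem [0.18 0.11 0.13] TCP [0.5967 0.1474 0.3245] stretch beyond own 72.8 mm bow z 0.1047
```

View pics/c8.png

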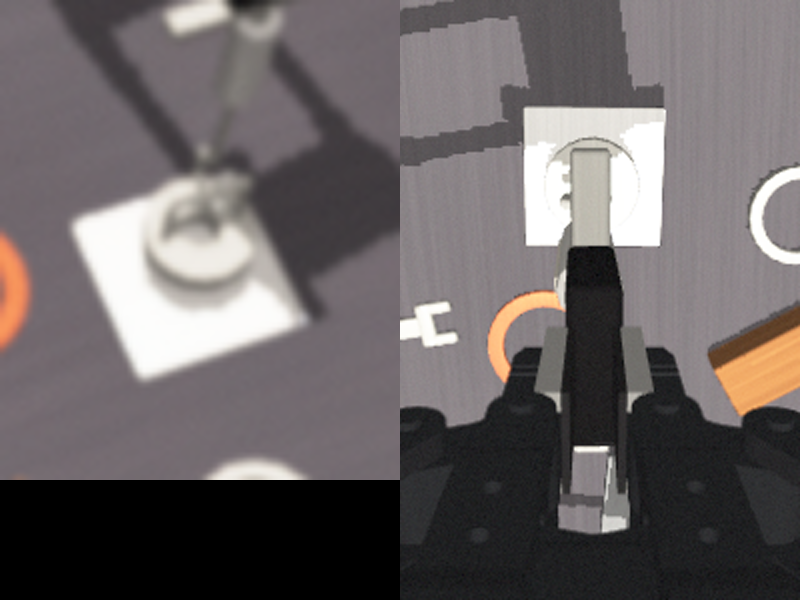

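The die (scene half, ring about (145–255, 180–287)) hangs clear of the plate. I'll check its height by vision while it hangs.

Run:
```python
from h import *
s=get_image('scene')
a=cv2.imread('pics/scene0.png').astype(int).min(2)[215:262,338];b=cv2.imread('pics/s8f.png').astype(int).min(2)[215:262,340]
print(a);print(b)
for z in(.008,.038,.043,.048): print(z,proj(s,[[.5965-.034,.1463,z],[.5965+.034,.1463,z],[.5965+.034,.1463,z+.02],[.5965,.1463,z+.061]]).round(1).tolist())
go(None)
```

```text
[105 105 106 104 105 105 104 104 104 107 133 190 234 245 248 247 242 233
 227 223 215 197 162 132 153 199 208 189 173 187 212 227 229 230 229 215
 179 162 207 242 249 251 251 251 250 247 233]
[109 109 109 118 133 134 116  95  92 107 139 160 166 160 148 136 127 116
 105 116 147 167 179 193 214 227 230 231 230 223 193 146 127 150 172 185
 205 237 249 251 251 251 252 251 250 242 208]
0.008 [[332.0, 234.3], [341.8, 252.8], [342.6, 250.0], [339.3, 234.5]]
0.038 [[333.0, 229.9], [343.1, 248.6], [344.0, 245.7], [340.6, 229.8]]
0.043 [[333.2, 229.1], [343.3, 247.9], [344.2, 245.0], [340.8, 229.0]]
0.048 [[333.4, 228.3], [343.5, 247.2], [344.4, 244.3], [341.0, 228.1]]
t23.35 pos [0.5967 0.1474 0.3245] head 87.96 tilt [-0.     -0.0001] F [ 0.37  0.35 -9.  ] w 0.0091 gf 68.3
```

>>> {"method": "send_rows", "body": {"steps": [-1, 0, 0, 0, 0, -1, 0, 0, 0, 0, -1, 0, 0, 0, 0, -1, 0, 0, 0, 0, -1, 0, 0, 0, 0, -1, 0, 0, 0, 0, -1, 0, 0, 0, 0, -1, 0, 0, 0, 0, -1, 0, 0, 0, 0, -1, 0, 0, 0, 0]}}

```text
clock: 24.35
position: [0.5967, 0.1473, 0.3244]
ee_rot: [0.0, 0.72, 0.694, -0.0]
contact_force: [-1.4, 0.5, -8.8]
width: 0.0091
gripper_force: 68.3
```

Seen ring-edge shift 5.0 px, which puts the underside at ≈ 43 mm, as the force says. Holding on.

>>> {"method": "send_rows", "body": {"steps": [-1, 0, 0, 0, 0, -1, 0, 0, 0, 0, -1, 0, 0, 0, 0, -1, 0, 0, 0, 0, -1, 0, 0, 0, 0, -1, 0, 0, 0, 0, -1, 0, 0, 0, 0, -1, 0, 0, 0, 0, -1, 0, 0, 0, 0, -1, 0, 0, 0, 0, -1, 0, 0, 0, 0, -1, 0, 0, 0, 0]}}

```text
clock: 25.55
position: [0.5967, 0.1473, 0.3245]
ee_rot: [0.0, 0.72, 0.694, -0.0]
contact_force: [-0.7, 0.2, -9.2]
width: 0.0092
gripper_force: 68.3
```

Run:
```python
from h import *
fm(8)
t=get_image('top')
# lookalike small scale and gasket positions
for n,uv,z in(('small scale',[(355,219),(372,216),(346,222)],.1),('gasket',[(283,201)],.006),('wrench',[(277,226),(281,268)],0),('mallet head',[(361,292)],.03),('mallet end',[(395,251)],.03)):
    print(n,onplane(t,uv,z).round(3).tolist())
```

```text
Fmean [ 0.1   0.15 -8.66] sem [0.13 0.1  0.18] TCP [0.5967 0.1473 0.3245] stretch beyond own 72.9 mm bow z 0.1046
small scale [[0.483, -0.248, 0.1], [0.494, -0.306, 0.1], [0.472, -0.217, 0.1]]
gasket [[0.548, 0.0, 0.006]]
wrench [[0.457, 0.021, 0.0], [0.306, 0.004, 0.0]]
mallet head [[0.229, -0.28, 0.03]]
mallet end [[0.374, -0.399, 0.03]]
```

Run:
```python
from h import *
s=get_image('scene');t=get_image('top')
print(tri(t,(351.2,221.7),s,(203.7,238)),tri(t,(370.5,215.5),s,(182,252)))
print('hook end',onplane(s,[(175+103/4,150+447/4)],0))
go([.40,.13,.334])
d=np.array([np.cos(np.radians(-6.5)),np.sin(np.radians(-6.5))]);o=np.array([.5335,-.156])
for x in(-.13,-.10,-.0036):print(x,o+d*x)
```

```text
(array([ 0.47373719, -0.23027898,  0.10415305]), np.float64(0.007740513627340065)) (array([ 0.49522597, -0.29690545,  0.10824863]), np.float64(0.004153527293889607))
hook end [[ 0.49215745 -0.25958203  0.        ]]
t26.10 pos [0.5967 0.1474 0.3245] head 87.97 tilt [ 0.     -0.0001] F [-0.73 -0.22 -8.28] w 0.0095 gf 68.3
shift cm [ -2.43 -19.6   -0.95] roll None
-0.13 [ 0.40433566 -0.14128358]
-0.1 [ 0.43414281 -0.14467968]
-0.0036 [ 0.52992314 -0.15559247]
```

Clear path: the small look-alike's nearest point is y≈-0.23. Carrying smoothly to the front of the rest.

>>> {"method": "send_rows", "body": {"steps": [-1, 0, 0, -0.2, 0, -1, 0, 0, -0.3, 0, -1, 0, 0, -0.3, 0, -1, -0.17, -0.105, -0.2, 0, -1, -0.34, -0.21, 0, 0, -1, -0.51, -0.315, 0, 0, -1, -0.68, -0.42, 0, 0, -1, -0.85, -0.525, 0, 0, -1, -1.02, -0.63, 0, 0, -1, -1.19, -0.735, 0, 0, -1, -1.36, -0.84, 0, 0, -1, -1.53, -0.945, 0, 0]}}

```text
clock: 27.3
position: [0.5458, 0.0713, 0.3346]
ee_rot: [0.0, 0.72, 0.694, -0.0]
contact_force: [-0.5, 0.5, -8.2]
width: 0.0093
gripper_force: 68.5
```

>>> {"method": "send_rows", "body": {"steps": [-1, -1.53, -0.945, 0, 0, -1, -1.53, -0.945, 0, 0, -1, -1.53, -0.945, 0, 0, -1, -1.53, -0.945, 0, 0, -1, -1.53, -0.945, 0, 0, -1, -1.53, -0.945, 0, 0, -1, -1.53, -0.945, 0, 0, -1, -1.53, -0.945, 0, 0, -1, -1.53, -0.945, 0, 0, -1, -1.53, -0.945, 0, 0, -1, -1.36, -0.84, 0, 0, -1, -1.19, -0.735, 0, 0]}}

```text
clock: 28.5
position: [0.4288, -0.1031, 0.3348]
ee_rot: [0.0, 0.72, 0.694, -0.0]
contact_force: [-0.3, 0.3, -9.0]
width: 0.0093
gripper_force: 68.4
```

>>> {"method": "send_rows", "body": {"steps": [-1, -1.02, -0.63, 0, 0.2, -1, -0.85, -0.525, 0, 0.5, -1, -0.68, -0.42, 0, 0.7, -1, -0.51, -0.315, 0, 0.7, -1, -0.34, -0.21, 0, 0.7, -1, -0.17, -0.105, 0, 0.7, -1, 0, 0, 0, 0.5, -1, 0, 0, 0, 0.4, -1, 0, 0, 0, 0, -1, 0, 0, 0, 0]}}

```text
clock: 29.5
position: [0.4067, -0.1363, 0.3345]
ee_rot: [0.0, 0.746, 0.666, 0.0]
contact_force: [-0.5, -0.0, -8.2]
width: 0.0092
gripper_force: 68.5
```

Run:
```python
from h import *
fm(4)
go([.4043,-.1413+.001,.334],83.5)
w=get_image('wrist');s=get_image('scene')
cv2.imwrite('pics/w9f.png',w['color'][:,:,::-1])
o=np.zeros((600,800,3),np.uint8)
o[:600,:400]=cv2.resize(s['color'][130:280,160:260],(400,600),interpolation=2)
o[:,400:]=cv2.resize(w['color'][120:420,180:380],(400,600),interpolation=2)
cv2.imwrite('pics/c9.png',o[:,:,::-1])
```

```text
Fmean [ 0.07  0.01 -9.05] sem [0.11 0.27 0.09] TCP [ 0.4066 -0.1364  0.3345] stretch beyond own 77.2 mm bow z 0.1103
t29.70 pos [ 0.4066 -0.1364  0.3345] head 83.58 tilt [0. 0.] F [-0.07 -0.83 -9.28] w 0.0092 gf 68.5
shift cm [-0.41 -0.18  0.05] roll 0.08
```

View pics/c9.png

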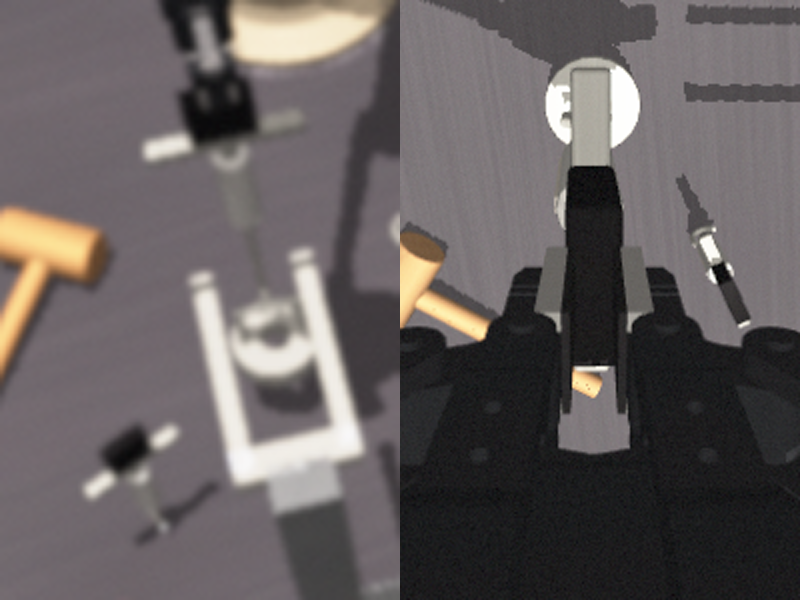

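The scene half shows the die hanging below the scale, in line with the rest's open end. The wrist half shows the ring centred under the bar. Compute the insertion.

Run:
```python
from h import *
go([.5325,-.1549,.334],83.5)
go([.4043,-.1403,.334],83.5)
```

```text
t29.80 pos [ 0.4065 -0.1364  0.3345] head 83.57 tilt [-0. -0.] F [ 0.31  0.18 -8.7 ] w 0.0088 gf 68.5
shift cm [-0.42 12.73  0.05] roll 0.07
t29.80 pos [ 0.4065 -0.1364  0.3345] head 83.57 tilt [-0. -0.] F [ 0.31  0.18 -8.7 ] w 0.0088 gf 68.5
shift cm [-0.41 -0.18  0.05] roll 0.07
```

>>> {"method": "send_rows", "body": {"steps": [-1, -0.05, 0.2, 0, 0, -1, -0.07, 0.4, 0, 0, -1, -0.1, 0.6, 0, 0, -1, -0.1, 0.8, 0, 0, -1, -0.05, 1.0, 0, 0, -1, -0.05, 1.2, 0, 0, -1, 0, 1.2, 0, 0, -1, 0, 1.2, 0, 0, -1, 0, 1.2, 0, 0]}}

```text
clock: 30.7
position: [0.4849, -0.1495, 0.3343]
ee_rot: [-0.0, 0.746, 0.666, 0.0]
contact_force: [0.4, -0.5, -8.0]
width: 0.0092
gripper_force: 68.6
```

>>> {"method": "send_rows", "body": {"steps": [-1, 0, 1.2, 0, 0, -1, 0, 1.0, 0, 0, -1, 0, 0.8, 0, 0, -1, 0, 0.73, 0, 0, -1, 0, 0.6, 0, 0, -1, 0, 0.4, 0, 0, -1, 0, 0.2, 0, 0, -1, 0, 0, 0, 0, -1, 0, 0, 0, 0, -1, 0, 0, 0, 0, -1, 0, 0, 0, 0]}}

```text
clock: 31.8
position: [0.5322, -0.1549, 0.3346]
ee_rot: [-0.0, 0.746, 0.666, -0.0]
contact_force: [0.5, -1.0, -8.5]
width: 0.0092
gripper_force: 68.5
```

Run:
```python
from h import *
fm(4)
go([.5325,-.1549,.3133],83.5)
w=get_image('wrist');s=get_image('scene')
o=np.zeros((600,800,3),np.uint8)
o[:600,:400]=cv2.resize(s['color'][180:330,185:285],(400,600),interpolation=2)
o[:,400:]=cv2.resize(w['color'][120:420,180:380],(400,600),interpolation=2)
cv2.imwrite('pics/c10.png',o[:,:,::-1])
```

```text
Fmean [-0.48 -0.24 -8.48] sem [0.33 0.13 0.31] TCP [ 0.5324 -0.1549  0.3345] stretch beyond own 70.9 mm bow z 0.1166
t32.00 pos [ 0.5324 -0.1549  0.3345] head 83.56 tilt [ 0.     -0.0001] F [ 0.27 -0.2  -7.45] w 0.0089 gf 68.5
shift cm [0.01 0.01 2.12] roll 0.06
```

View pics/c10.png

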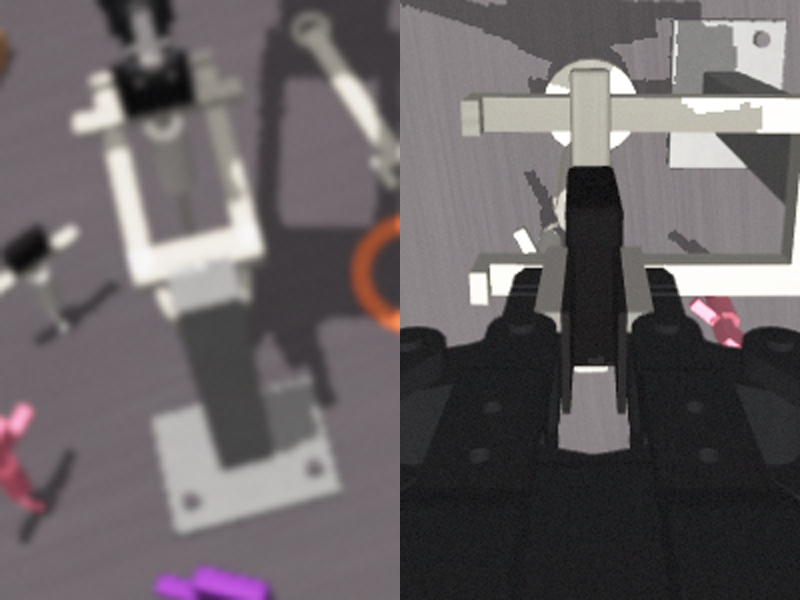

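Bar lies over both prongs behind the lips, tube between them, die below. Lowering gently.

>>> {"method": "send_rows", "body": {"steps": [-1, 0, 0, 0.1, 0, -1, 0, 0, 0.2, 0, -1, 0, 0, 0.25, 0, -1, 0, 0, 0.25, 0, -1, 0, 0, 0.25, 0, -1, 0, 0, 0.25, 0, -1, 0, 0, 0.25, 0, -1, 0, 0, 0.2, 0, -1, 0, 0, 0.1, 0, -1, 0, 0, 0.1, 0, -1, 0, 0, 0, 0, -1, 0, 0, 0, 0]}}

```text
clock: 33.3
position: [0.5325, -0.1549, 0.3151]
ee_rot: [0.0, 0.746, 0.666, -0.0]
contact_force: [1.2, -0.1, -8.9]
width: 0.0091
gripper_force: 68.6
```

Run:
```python
from h import *
fm(6)
```

```text
Fmean [ 0.17  0.17 -8.73] sem [0.2  0.21 0.18] TCP [ 0.5326 -0.1549  0.3151] stretch beyond own 73.7 mm bow z 0.0944
```

>>> {"method": "send_rows", "body": {"steps": [-1, 0, 0, 0.05, 0, -1, 0, 0, 0.05, 0, -1, 0, 0, 0.05, 0, -1, 0, 0, 0, 0, -1, 0, 0, 0, 0, -1, 0, 0, 0, 0]}}

```text
clock: 34.2
position: [0.5325, -0.1549, 0.3136]
ee_rot: [0.0, 0.746, 0.666, -0.0]
contact_force: [0.0, -0.0, -8.0]
width: 0.0093
gripper_force: 68.7
```

Run:
```python
from h import *
fm(6)
```

```text
Fmean [ 0.01  0.32 -8.17] sem [0.17 0.23 0.3 ] TCP [ 0.5325 -0.1549  0.3135] stretch beyond own 67.4 mm bow z 0.0991
```

Near contact; 0.5 mm steps on.

>>> {"method": "send_rows", "body": {"steps": [-1, 0, 0, 0.03, 0, -1, 0, 0, 0.03, 0, -1, 0, 0, 0.03, 0, -1, 0, 0, 0, 0, -1, 0, 0, 0, 0]}}

```text
clock: 35.0
position: [0.5327, -0.1549, 0.3133]
ee_rot: [0.001, 0.746, 0.666, 0.0]
contact_force: [-1.0, 1.5, -1.8]
width: 0.0094
gripper_force: 70.5
```

Run:
```python
from h import *
fm(6)
```

```text
Fmean [-0.71  1.41 -0.18] sem [0.08 0.1  0.32] TCP [ 0.5328 -0.1549  0.3133] stretch beyond own -21.4 mm bow z 0.1877
```

Weight is on the prongs. Release softly.

>>> {"method": "send_rows", "body": {"steps": [-1, 0, 0, 0, 0, -1, 0, 0, 0, 0, -0.6, 0, 0, 0, 0, -0.3, 0, 0, 0, 0, 0, 0, 0, 0, 0, 0.3, 0, 0, 0, 0, 0.3, 0, 0, 0, 0, 0.3, 0, 0, 0, 0, 0.3, 0, 0, 0, 0], "newtons": 20}}

```text
clock: 36.2
position: [0.5326, -0.155, 0.3126]
ee_rot: [0.0, 0.746, 0.666, -0.0]
contact_force: [0.6, 0.2, 0.3]
width: 0.0556
gripper_force: 0.0
```

Run:
```python
from h import *
fm(3);go(None)
w=get_image('wrist');g=w['color'].astype(int).min(2);print(g[260,240:320])
```

```text
Fmean [ 0.26 -0.17 -0.43] sem [0.24 0.25 0.16] TCP [ 0.5326 -0.1549  0.3126] stretch beyond own -18.6 mm bow z 0.1841
t36.35 pos [ 0.5326 -0.1549  0.3126] head 83.56 tilt [-0.     -0.0001] F [ 0.85 -0.38 -0.11] w 0.0556 gf 0.0
[103 102 104 104 100  99 102 102 100 101 102 101 101 101 100 101 102 100
  99  99 101  78  23  25  26  34  29  25  24  29  30  29  31  28  29  30
  30  30  29  32  33  32  30  31  32  29  28  27  29  17  81 105 101 102
 102  99 103 101 102 101 100  97 100 101  97 101  99 100 100 102 101  99
 100  99 100 100 100  99 101 103]
```

Let go, block clear of both pads. Retreat upward.

>>> {"method": "send_rows", "body": {"steps": [0.3, 0, 0, -0.5, 0, 0.3, 0, 0, -1, 0, 0.3, 0, 0, -2, 0, 0.3, 0, 0, -2.5, 0, 0.3, 0, 0, -3, 0, 0.3, 0, 0, -3, 0, 0.3, 0, 0, -2, 0, 0.3, 0, 0, 0, 0, 0.3, 0, 0, 0, 0, 0.3, 0, 0, 0, 0]}}

```text
clock: 37.4
position: [0.5322, -0.1547, 0.4513]
ee_rot: [-0.001, 0.746, 0.666, -0.001]
contact_force: [-0.1, -0.2, -0.3]
width: 0.0556
gripper_force: 0.0
```

>>> {"method": "send_rows", "body": {"steps": [0.3, 0, 0, 0, 0, 0.3, 0, 0, 0, 0, 0.3, 0, 0, 0, 0, 0.3, 0, 0, 0, 0, 0.3, 0, 0, 0, 0, 0.3, 0, 0, 0, 0, 0.3, 0, 0, 0, 0, 0.3, 0, 0, 0, 0, 0.3, 0, 0, 0, 0, 0.3, 0, 0, 0, 0, 0.3, 0, 0, 0, 0, 0.3, 0, 0, 0, 0]}}

```text
clock: 38.6
position: [0.5326, -0.1549, 0.4526]
ee_rot: [0.0, 0.746, 0.666, -0.0]
contact_force: [-0.4, -0.3, 0.1]
width: 0.0557
gripper_force: 0.0
```

Run:
```python
from h import *
go(None)
w=get_image('wrist');s=get_image('scene')
o=np.zeros((600,800,3),np.uint8)
o[:600,:400]=cv2.resize(s['color'][180:330,185:285],(400,600),interpolation=2)
o[:,400:]=cv2.resize(w['color'][120:420,180:380],(400,600),interpolation=2)
cv2.imwrite('pics/c11.png',o[:,:,::-1])
I=[]
for k in range(4):
    I.append(get_image('wrist')['color'].astype(int))
    for _ in range(2): get_image('top')
print('motion',[int((np.abs(I[k]-I[0]).max(2)[120:260,230:360]>60).sum()) for k in(1,2,3)])
```

```text
t38.60 pos [ 0.5326 -0.1549  0.4526] head 83.57 tilt [ 0.     -0.0001] F [-0.4  -0.31  0.1 ] w 0.0557 gf 0.0
motion [85, 87, 0]
```

View pics/c11.png

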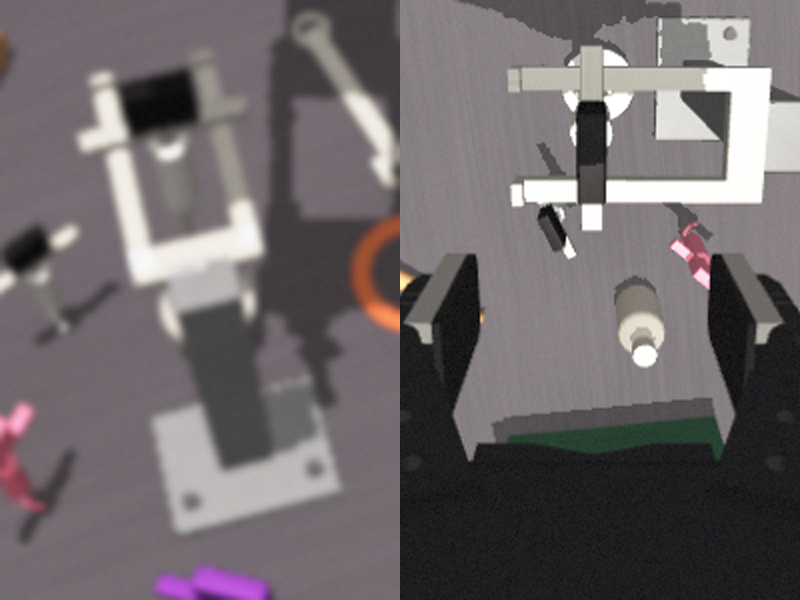

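The bar lies on both prongs and the die hangs below on the hook (ring at (598,85) in the wrist half), with perhaps a slight sway. I'll let it settle and check again.

>>> {"method": "send_rows", "body": {"steps": [0.3, 0, 0, 0, 0, 0.3, 0, 0, 0, 0, 0.3, 0, 0, 0, 0, 0.3, 0, 0, 0, 0, 0.3, 0, 0, 0, 0, 0.3, 0, 0, 0, 0, 0.3, 0, 0, 0, 0, 0.3, 0, 0, 0, 0, 0.3, 0, 0, 0, 0, 0.3, 0, 0, 0, 0, 0.3, 0, 0, 0, 0, 0.3, 0, 0, 0, 0]}}

```text
clock: 40.5
position: [0.5325, -0.1549, 0.4526]
ee_rot: [0.0, 0.746, 0.666, -0.0]
contact_force: [-0.2, 0.1, 0.1]
width: 0.0554
gripper_force: 0.0
```

>>> {"method": "send_rows", "body": {"steps": [0.3, 0, 0, 0, 0, 0.3, 0, 0, 0, 0, 0.3, 0, 0, 0, 0, 0.3, 0, 0, 0, 0, 0.3, 0, 0, 0, 0, 0.3, 0, 0, 0, 0, 0.3, 0, 0, 0, 0, 0.3, 0, 0, 0, 0, 0.3, 0, 0, 0, 0, 0.3, 0, 0, 0, 0, 0.3, 0, 0, 0, 0, 0.3, 0, 0, 0, 0]}}

```text
clock: 41.7
position: [0.5325, -0.1549, 0.4526]
ee_rot: [0.0, 0.746, 0.666, -0.0]
contact_force: [-0.4, 0.2, 0.5]
width: 0.0556
gripper_force: 0.0
```

```bash
cat > sw.py <<'E'
from h import *
e=[]
for k in range(14):
    g=get_image('wrist')['color'].astype(int).min(2)
    row=g[165,255:310];i=np.where(row>190)[0];c=g[140:185,270];j=np.where(c>190)[0]
    e.append((i.min(),i.max(),j.min() if len(j) else -1,j.max() if len(j) else -1))
print(np.array(e).T, get_state()['clock'])
E
python3 sw.py
```

```text
[[ 9  9  9  9  9  9  9  9  9  9  9  9  9  9]
 [54 54 54 54 54 54 54 54 54 54 54 54 54 54]
 [-1 -1 -1 -1 -1 -1 -1 -1 -1 -1 -1 -1 -1 -1]
 [-1 -1 -1 -1 -1 -1 -1 -1 -1 -1 -1 -1 -1 -1]] 42.4
```

The ring's edge stays on the same pixel over 0.7 s, so it is still. Handing in.

```bash
python3 -c "
from rig import *
print(sign_off())"
```

```text
the job is handed in; nothing more can be done
None
```

I handed the job in at about 42 s: the die hung still about 15 mm above the pin for over two seconds (scale load about 6.6 N, roughly 0.67 kg), and the scale is back on both prongs and let go, with the die hanging still on its hook above the bench.

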